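# Find the heavy tin of salvaged screws

## Task

Fold the parts case's cover up about its hinge until it stands straight upright. Then heft the three identical tins one at a time, from the robot's left to its right: pick each up off the floor of the case in its place, feel its weight for a moment, and set it back standing there before taking the next. Finish holding the heaviest one upright in the gripper, its bottom at least 5 cm above the case's rim, with the other two standing in the case, the cover still upright, and the other things on the bench left where they are; the program ends while still holding the tin.

Things in the scene. Friction and masses are not known exactly. Their poses are not given: they have to be found in the camera images.
- case: grey open-topped parts case, fixed, 160 (x) by 330 (y) by 80 mm high, walls and floor 5 mm; origin at the centre of its underside, x towards the hinge side (away from the robot), y along the row of tins (robot's left). Places of the tins: y about +95 (left), 0, -95 mm (right), x about -12 mm, all within 8 mm
- cover (a joint): cover angle, rad: 0 closed on the rim, grows as its free robot-side edge rises, 1.571 straight upright, stop at 2.3. Flat grey panel 160 x 330 x 6 mm, 250 g; stiff hinge (0.3 N m friction) that stays at any angle it is left at. Starts ajar at 0.15 to 0.6
- cover_hinge (a point): middle of the hinge line on the case's far (+x) rim: 80 mm along x and 80.5 mm up in the case's frame; the line runs along the case's y. Axes of the cover: x in the panel, away from its free edge; z out of its outer face (up when closed)
- cover_handle (a point): middle of the steel bar handle on the cover's outer face, the point to pinch: round bar 11 mm thick, 100 mm long, parallel to the hinge, posts near its ends, 85 mm apart; 130 mm from the hinge along the panel, 41 mm out from the hinge plane (35 mm from the outer face). With the cover upright the bar is on its far (+x) side. Axes as cover_hinge
- tin_a: closed round metal tin, 56 mm diameter, 66 mm tall, plain, straight-sided, looks like the other two; origin at the centre of its underside, z up. Starts standing on the case's floor; which place holds the heaviest changes from start to start. The heaviest weighs 450 to 575 g, the others 150 to 260 g each
- tin_b: closed round metal tin, 56 mm diameter, 66 mm tall, plain, straight-sided, looks like the other two; origin at the centre of its underside, z up. Starts standing on the case's floor; which place holds the heaviest changes from start to start. The heaviest weighs 450 to 575 g, the others 150 to 260 g each
- tin_c: closed round metal tin, 56 mm diameter, 66 mm tall, plain, straight-sided, looks like the other two; origin at the centre of its underside, z up. Starts standing on the case's floor; which place holds the heaviest changes from start to start. The heaviest weighs 450 to 575 g, the others 150 to 260 g each
- bowl: red plastic bowl of small parts, 120 mm across, 50 mm high, standing left of the case; origin under its centre; a bystander, to be left alone
- beaker: blue plastic beaker, 80 mm across, 80 mm high, standing right of the case; origin under its centre; a bystander, to be left alone
- screwdriver: screwdriver lying on the bench to the right, about 200 mm long; origin below its middle; a bystander, to be left alone

How it is judged:
On the way, in this order (a step that is already met when the one before it is completed fails the run):
1. the cover stands upright (within 12 degrees) with all three tins still standing in the case (value of joint cover between 1.361 and 1.781 rad and velocity of joint cover between -0.1 and 0.1 rad/s and z of each of tin_a, tin_b, tin_c in the frame of case below 0.012 m), for 0.2 s.
2. the left tin is lifted in the gripper at least 1 cm off the case's floor over its place, the other two standing (((z of tin_a in the frame of case above 0.015 m and contact force between the fingers and tin_a above 0.5 N and y of tin_a in the frame of case between 0.055 and 0.135 m and horizontal distance between tin_a and tin_b above 0.06 m and horizontal distance between tin_a and tin_c above 0.06 m and z of each of tin_b, tin_c in the frame of case below 0.012 m) or (z of tin_b in the frame of case above 0.015 m and contact force between the fingers and tin_b above 0.5 N and y of tin_b in the frame of case between 0.055 and 0.135 m and horizontal distance between tin_b and tin_a above 0.06 m and horizontal distance between tin_b and tin_c above 0.06 m and z of each of tin_a, tin_c in the frame of case below 0.012 m) or (z of tin_c in the frame of case above 0.015 m and contact force between the fingers and tin_c above 0.5 N and y of tin_c in the frame of case between 0.055 and 0.135 m and horizontal distance between tin_c and tin_a above 0.06 m and horizontal distance between tin_c and tin_b above 0.06 m and z of each of tin_a, tin_b in the frame of case below 0.012 m))), for 0.2 s.
3. the middle tin is lifted in the gripper at least 1 cm off the case's floor over its place, the other two standing (((z of tin_a in the frame of case above 0.015 m and contact force between the fingers and tin_a above 0.5 N and y of tin_a in the frame of case between -0.04 and 0.04 m and horizontal distance between tin_a and tin_b above 0.06 m and horizontal distance between tin_a and tin_c above 0.06 m and z of each of tin_b, tin_c in the frame of case below 0.012 m) or (z of tin_b in the frame of case above 0.015 m and contact force between the fingers and tin_b above 0.5 N and y of tin_b in the frame of case between -0.04 and 0.04 m and horizontal distance between tin_b and tin_a above 0.06 m and horizontal distance between tin_b and tin_c above 0.06 m and z of each of tin_a, tin_c in the frame of case below 0.012 m) or (z of tin_c in the frame of case above 0.015 m and contact force between the fingers and tin_c above 0.5 N and y of tin_c in the frame of case between -0.04 and 0.04 m and horizontal distance between tin_c and tin_a above 0.06 m and horizontal distance between tin_c and tin_b above 0.06 m and z of each of tin_a, tin_b in the frame of case below 0.012 m))), for 0.2 s.
4. the right tin is lifted in the gripper at least 1 cm off the case's floor over its place, the other two standing (((z of tin_a in the frame of case above 0.015 m and contact force between the fingers and tin_a above 0.5 N and y of tin_a in the frame of case between -0.135 and -0.055 m and horizontal distance between tin_a and tin_b above 0.06 m and horizontal distance between tin_a and tin_c above 0.06 m and z of each of tin_b, tin_c in the frame of case below 0.012 m) or (z of tin_b in the frame of case above 0.015 m and contact force between the fingers and tin_b above 0.5 N and y of tin_b in the frame of case between -0.135 and -0.055 m and horizontal distance between tin_b and tin_a above 0.06 m and horizontal distance between tin_b and tin_c above 0.06 m and z of each of tin_a, tin_c in the frame of case below 0.012 m) or (z of tin_c in the frame of case above 0.015 m and contact force between the fingers and tin_c above 0.5 N and y of tin_c in the frame of case between -0.135 and -0.055 m and horizontal distance between tin_c and tin_a above 0.06 m and horizontal distance between tin_c and tin_b above 0.06 m and z of each of tin_a, tin_b in the frame of case below 0.012 m))), for 0.2 s.
At the end, for the whole second after the job is handed in: the heaviest tin is held still by the fingers, upright within 17 degrees, underside over 120 mm above the bench, touching nothing else; the other two (each weighing under 3.2 N on the case) stand at rest on the case's floor; the cover is within 12 degrees of upright (value of joint cover between 1.361 and 1.781 rad and ((height (world z) of tin_a above 0.12 m and angle between tin_a's own z axis and vertical below 0.3 rad and linear speed of tin_a below 0.03 m/s and contact force between the fingers and tin_a above 1 N and contact force between tin_a and case below 0.1 N and contact force between tin_a and bowl below 0.1 N and contact force between tin_a and beaker below 0.1 N and contact force between tin_a and screwdriver below 0.1 N and contact force between tin_a and tin_b below 0.1 N and contact force between tin_a and tin_c below 0.1 N and contact force between each of tin_b, tin_c and case below 3.2 N and (z of tin_b in the frame of case between 0 and 0.01 m and angle between tin_b's own z axis and vertical below 0.15 rad and linear speed of tin_b below 0.03 m/s and contact force between tin_b and case above 1 N and x of tin_b in the frame of case between -0.055 and 0.055 m and y of tin_b in the frame of case between -0.14 and 0.14 m) and (z of tin_c in the frame of case between 0 and 0.01 m and angle between tin_c's own z axis and vertical below 0.15 rad and linear speed of tin_c below 0.03 m/s and contact force between tin_c and case above 1 N and x of tin_c in the frame of case between -0.055 and 0.055 m and y of tin_c in the frame of case between -0.14 and 0.14 m)) or (height (world z) of tin_b above 0.12 m and angle between tin_b's own z axis and vertical below 0.3 rad and linear speed of tin_b below 0.03 m/s and contact force between the fingers and tin_b above 1 N and contact force between tin_b and case below 0.1 N and contact force between tin_b and bowl below 0.1 N and contact force between tin_b and beaker below 0.1 N and contact force between tin_b and screwdriver below 0.1 N and contact force between tin_b and tin_a below 0.1 N and contact force between tin_b and tin_c below 0.1 N and contact force between each of tin_a, tin_c and case below 3.2 N and (z of tin_a in the frame of case between 0 and 0.01 m and angle between tin_a's own z axis and vertical below 0.15 rad and linear speed of tin_a below 0.03 m/s and contact force between tin_a and case above 1 N and x of tin_a in the frame of case between -0.055 and 0.055 m and y of tin_a in the frame of case between -0.14 and 0.14 m) and (z of tin_c in the frame of case between 0 and 0.01 m and angle between tin_c's own z axis and vertical below 0.15 rad and linear speed of tin_c below 0.03 m/s and contact force between tin_c and case above 1 N and x of tin_c in the frame of case between -0.055 and 0.055 m and y of tin_c in the frame of case between -0.14 and 0.14 m)) or (height (world z) of tin_c above 0.12 m and angle between tin_c's own z axis and vertical below 0.3 rad and linear speed of tin_c below 0.03 m/s and contact force between the fingers and tin_c above 1 N and contact force between tin_c and case below 0.1 N and contact force between tin_c and bowl below 0.1 N and contact force between tin_c and beaker below 0.1 N and contact force between tin_c and screwdriver below 0.1 N and contact force between tin_c and tin_a below 0.1 N and contact force between tin_c and tin_b below 0.1 N and contact force between each of tin_a, tin_b and case below 3.2 N and (z of tin_a in the frame of case between 0 and 0.01 m and angle between tin_a's own z axis and vertical below 0.15 rad and linear speed of tin_a below 0.03 m/s and contact force between tin_a and case above 1 N and x of tin_a in the frame of case between -0.055 and 0.055 m and y of tin_a in the frame of case between -0.14 and 0.14 m) and (z of tin_b in the frame of case between 0 and 0.01 m and angle between tin_b's own z axis and vertical below 0.15 rad and linear speed of tin_b below 0.03 m/s and contact force between tin_b and case above 1 N and x of tin_b in the frame of case between -0.055 and 0.055 m and y of tin_b in the frame of case between -0.14 and 0.14 m)))); the arm keeps its last pose, push and grip.
It fails at once if the bowl is pushed more than 40 mm from where it was (distance of bowl from where it was at the start of the episode above 0.04 m).
It fails at once if the beaker is pushed more than 40 mm from where it was (distance of beaker from where it was at the start of the episode above 0.04 m).
It fails at once if the screwdriver is pushed more than 40 mm from where it was (distance of screwdriver from where it was at the start of the episode above 0.04 m).
It also fails if it takes over 72 s, if anything falls off the work surface, if the arm or the gripper's body presses on something with over 40 N, if the wrist force passes 120 N, or if a joint passes its speed limit or range.

## Robot

A 6-joint arm with a two-finger parallel gripper is mounted at the origin on the work surface. World frame = base frame: x ahead of the robot, y to its left, z up, the work surface at z = 0. Lengths are in m, angles in rad, forces in N, time in s.
With the tool pointing down it reaches from about 0.425 to 0.95 m from the base axis. Payload 14.7 kg.
Tool frame: the origin (TCP) lies on the centre line of the jaws, within the pads' length; the fingertips stand 25 mm ahead of it and the grasp point (between the pads) lies 6 mm ahead of it; z points along the fingers, y is the line along which they close (so a half turn about z gives the same grasp; the last joint's range is limited). The gripper opens to 85 mm and grips with 20 to 120 N. Pads are 22 mm wide; open, the fingers measure 114 mm over their backs; the gripper's body (76 mm by 85 mm) begins 54 mm behind the grasp point. The pads swing forward as they close: fully open they stand 13 mm farther back than shut.
Start: joints at [1.18, 0.48, 1.596, -0, 1.065, -0.047], TCP at [0.219, 0.612, 0.256] pointing down, gripper open.
Joint ranges: [-2.75, 2.75], [-0.82, 2.05], [0.23, 2.67], [-1.56, 4.7], [0.09, 2.69], [-2.92, 2.92]. Speed limits (rad/s): [1.89, 1.89, 2.39, 3.01, 3.01, 3.01].

## Interface

Orientations are given as a rotation vector (axis times angle).
In Python, from rig import monitor, cams, sign_off, spotter gives the robot as it stands.
- The arm moves only by the tool play_rows, never from a script. Its argument "steps" is text: rows parted by semicolons, each of 7 numbers parted by spaces: the shift along the tool's x, y, z in mm, then the turn, a rotation vector about the tool's x, y, z in degrees, then the opening, from -1 (shut) to 1 (fully open). A call has 1 to 20 rows; each row shifts and turns the commanded pose from where the row before left it, along the tool's axes as they then stand; what a row does not reach is not made up. A row lasts 1/10 s, in which the tool goes at most 50 mm and 8.59 degrees, less where a joint would pass 70% of its speed; a pose out of reach is approached as far as the arm can. A call with a gripper value outside its range is refused whole. The fingers move at their own pace and stop on an object; the grip force is fixed at half the most. Time passes only in rows, so rows that do not move let the fingers close. It gives the time, the measured TCP pose, the force, the opening and the grip force at its end, in the units of the state.
- monitor.state(): the state, without advancing time (a new reading comes with each control period).
- cams.snapshot(name): name is "scene" or "top" or "wrist"; returns (picture, depth): 400x640x3 uint8, blue, green, red; 400x640 float32, m along the optical axis (not along the pixel's ray), 0 where there is no reading.
- cams.camera_params(name): a dict with "camera_matrix" (3x3 intrinsics, pixels), "k1" (the pictures are not rectified: a ray, as slopes to the right and down, at radius r is drawn at 1 + k1 r^2 times it, then the intrinsics apply), "position" and "rotation" of the camera in the world. Camera axes: x right, y down, z forward; pixel columns grow to the right and rows downward; lengths in m; the calibration is good to about 2 mm. A picture is of the moment at which its call begins: read the wrist's pose just before it. camera_params takes no time and is no camera call; for the wrist camera it gives the pose at the moment of the call.
- sign_off(): hands the job in; it is judged then, once.
Trained networks look in the newest picture that a camera, given by its name, has taken for a name from the list of things; names that differ only in an ending like _2 or _b are one class to them, and where a whole thing is asked for, a point or a joint stands for the part that bears it (a point fixed in the world has none). Each returns a list of dicts, best first, with "score" (0 to 1); they miss things now and then, are a little off and sometimes report something else, mostly with a low value. They report only what shows in the picture. A call takes as long as a camera call.
- spotter.outline_of(camera, query): "mask" (400x640 bool, what is visible of it).
- spotter.pinpoint(camera, query): "at" ([x, y, z] in m, in world coordinates, good to about 4 mm: a listed point, or the origin of a listed thing).
The state is a dict: "clock": time; "qpos": joint angles; "dq": joint speeds; "joint_torque": joint torques, N m; "tcp_pos": TCP position; "tcp_rot": TCP orientation; "contact_force": force on the tool from outside, world axes, zero at the start; "moment": the same for the moment, N m; "gripper_width": finger opening in m; "grasp_force": force on a finger pad.
Only numpy, scipy, OpenCV 4.12 (cv2) and the standard library are available. Lean on these libraries where they do the work, as an engineer would, in place of code of your own. Each camera call takes 0.05 s, during which the arm holds its last target. There are 200 camera calls.

## Working session

There is one attempt and no reset: what is moved stays moved. The work goes in short steps, Python scripts to look and compute and a tool call to move; the robot and the scene stay as the last step left them, time stands still between calls to the robot, and variables do not carry over. Pictures are saved under pics/ and viewed, at most 10 in all, crops included, and the job is handed in when it is done.

Besides the shell and the picture viewer there is one more tool, called after "Emit:" by a JSON object that holds its "method" and its "body". play_rows: Moves the arm, as the interface text tells. Its arguments: {"type":"object","properties":{"steps":{"type":"string"}},"required":["steps"]}

```bash
mkdir -p pics; ls; cat > h.py <<'E'
import numpy as np, cv2
from scipy.spatial.transform import Rotation as R
from rig import monitor, cams, sign_off, spotter
np.set_printoptions(precision=4,suppress=True)
def cloud(n,d):
    p=cams.camera_params(n);K=np.array(p["camera_matrix"])
    v,u=np.mgrid[0:400,0:640]
    pts=np.stack([u,v],-1).reshape(-1,1,2).astype(np.float64)
    s=(pts[:,0]-K[[0,1],[2,2]])/K[[0,1],[0,1]]
    x=s.copy()
    for _ in range(20): x=s/(1+p["k1"]*(x**2).sum(1,keepdims=True))
    c=np.c_[x,np.ones(len(x))]*d.reshape(-1,1)
    rot=np.array(p["rotation"]); rot=rot if rot.shape==(3,3) else R.from_rotvec(rot).as_matrix()
    return (c@rot.T+np.array(p["position"])).reshape(400,640,3)
def st():
    s=monitor.state()
    print(s["clock"],s["tcp_pos"],s["tcp_rot"],"F",s["contact_force"],"M",s["moment"],"w",s["gripper_width"],s["grasp_force"],"q",s["qpos"])
    return s
E
python3 - <<'E'
from h import *
st()
for n in("top","scene"):
    im,d=cams.snapshot(n);cv2.imwrite(f"pics/{n}0.png",im);np.save(f"{n}0.npy",cloud(n,d))
    print(n,cams.camera_params(n)["position"])
    for q in("case","cover","cover_hinge","cover_handle","tin_a","bowl","beaker","screwdriver"):
        try: print(q,[(np.round(r["at"],4),round(r["score"],2)) for r in spotter.pinpoint(n,q)[:4]])
        except Exception as e: print(q,e)
E
```

```text
pics
0.0 [0.2189 0.6116 0.2557] [-0.5374 -3.095   0.0019] F [ 0.0225  0.1877 -0.5165] M [0.0435 0.0113 0.0117] w 0.08506934052127625 0.0 q [ 1.1804  0.4809  1.5969  0.      1.0651 -0.0466]
top [ 0.2837 -0.0197  1.1626]
case [(array([ 0.5545, -0.1012,  0.0012]), 0.93)]
cover it knows: beaker, bowl, case, cover_handle, cover_hinge, screwdriver, tin
cover_hinge [(array([ 0.6347, -0.0945,  0.0788]), 0.78), (array([ 0.6109, -0.4529, -0.0002]), 0.51)]
cover_handle [(array([ 0.5142, -0.1063,  0.147 ]), 0.88)]
tin_a []
bowl [(array([ 0.5779,  0.4237, -0.0009]), 0.82)]
beaker [(array([ 0.6087, -0.4503, -0.0027]), 0.79)]
screwdriver [(array([ 0.3788, -0.5104, -0.0029]), 0.74)]
scene [1.0968 0.5418 0.7431]
case [(array([ 0.5545, -0.0936, -0.0009]), 0.89)]
cover it knows: beaker, bowl, case, cover_handle, cover_hinge, screwdriver, tin
cover_hinge [(array([ 0.6316, -0.0898,  0.083 ]), 0.7)]
cover_handle [(array([ 0.5196, -0.1021,  0.1496]), 0.76)]
tin_a []
bowl [(array([0.5785, 0.4276, 0.0035]), 0.68)]
beaker [(array([ 0.6105, -0.4552,  0.0034]), 0.82)]
screwdriver [(array([ 0.3831, -0.5042, -0.0018]), 0.54), (array([ 0.6114, -0.4559,  0.0065]), 0.32)]
```

```bash
python3 - <<'E'
from h import *
for n in("top","scene"):
    P=np.load(n+"0.npy")
    m=spotter.outline_of(n,"cover_handle"); 
    for r in m[:2]:
        q=P[r["mask"]]; q=q[np.isfinite(q).all(1)]
        print(n,r["score"],len(q),np.percentile(q,[1,50,99],axis=0).tolist())
    # plane of cover: points near
    sel=(np.abs(P[...,0]-.555)<.09)&(np.abs(P[...,1]+.1)<.17)&(P[...,2]>.07)&(P[...,2]<.2)
    q=P[sel]; rng=np.random.default_rng(0); best=(0,)
    for _ in range(400):
        a=q[rng.choice(len(q),3,False)]; nn=np.cross(a[1]-a[0],a[2]-a[0]); nn/=np.linalg.norm(nn)+1e-12
        c=np.abs((q-a[0])@nn)<.003
        if c.sum()>best[0]: best=(c.sum(),c)
    c=q[best[1]]; mu=c.mean(0); nn=np.linalg.svd(c-mu,full_matrices=False)[2][2]; nn*=np.sign(nn[2])
    print("plane",len(q),best[0],nn,mu,"tilt",np.arccos(nn[2]),"yaw",np.arctan2(nn[1],nn[0]))
    h=q[((q-mu)@nn>.03)&((q-mu)@nn<.05)]
    if len(h)>20:
        w=np.linalg.svd(h-h.mean(0),full_matrices=False)[2][0]; pr=(h-h.mean(0))@w
        print("bar",len(h),h.mean(0),w,pr.min(),pr.max(),np.median((h-mu)@nn), "mid",h.mean(0)+w*(pr.min()+pr.max())/2)
        # cover rectangle
    r=cv2.minAreaRect((c[:,:2]).astype(np.float32)); print(r)
E
```

```text
top 0.72 6799 [[0.4709597928351337, -0.2663576155740739, -0.0009086619477236144], [0.554110537105061, -0.09694624120549243, 0.10367203599869201], [0.6531612028616174, 0.06424446454835409, 0.15419840994089457]]
plane 6766 5607 [0.214  0.0206 0.9766] [ 0.5564 -0.0968  0.1039] tilt 0.2166951384405796 yaw 0.09609775058189021
bar 182 [ 0.5173 -0.1033  0.1525] [-0.1049  0.9944  0.0114] -0.053514464669803405 0.05442813958677038 0.03929405874474391 mid [ 0.5173 -0.1028  0.1525]
((0.558784008026123, -0.09930922091007233), (0.15756624937057495, 0.3301914930343628), 5.925304412841797)
scene 0.65 4704 [[0.47553797899650535, -0.2541638024090743, 0.08511319694234931], [0.5637466463780897, -0.07199444912603525, 0.10274193192429493], [0.6463745084037908, 0.07061484508180188, 0.15398214430574428]]
plane 4982 4327 [0.2131 0.0223 0.9768] [ 0.5631 -0.0801  0.1027] tilt 0.21589520921824112 yaw 0.10449168973270764
bar 129 [ 0.5207 -0.0972  0.1518] [-0.1034  0.9946 -0.0005] -0.05623009827161166 0.05273745892818284 0.03901482237441064 mid [ 0.5209 -0.099   0.1518]
((0.5601627826690674, -0.09600386023521423), (0.15825161337852478, 0.3319628834724426), 6.168654918670654)
```

View pics/top0.png

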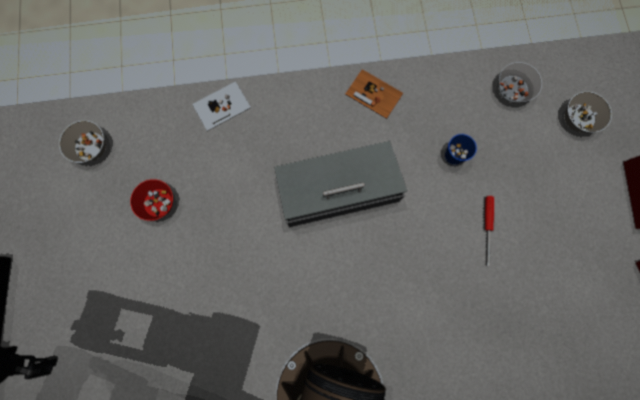

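View pics/scene0.png

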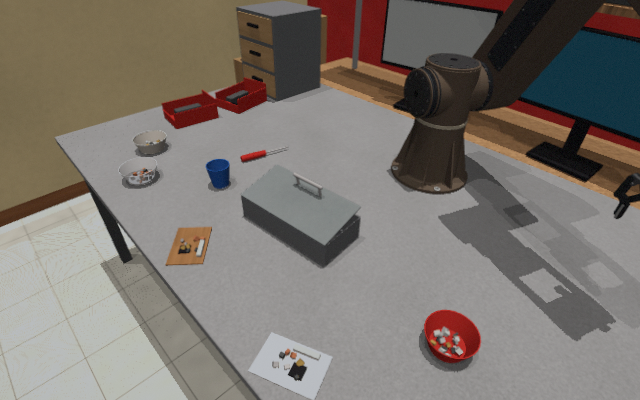

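```bash
cat >> h.py <<'E'
YAW=0.104; C=np.array([.5562,-.0982,0])
CX=np.array([np.cos(YAW),np.sin(YAW),0]); CY=np.array([-np.sin(YAW),np.cos(YAW),0]); Z=np.array([0,0,1.])
def case(x,y,z): return C+x*CX+y*CY+z*Z
def inv(p): d=np.asarray(p)-C; return np.array([d@CX,d@CY,d[2]])
def go(target,rot=None):
    "print tool-axes shift (mm) for the TCP to target, and turn left to make"
    s=monitor.state(); M=R.from_rotvec(s["tcp_rot"]) if rot is None else rot
    print("shift",np.round(M.inv().apply(np.asarray(target)-s["tcp_pos"])*1000,1))
E
python3 - <<'E'
from h import *
s=st(); M=R.from_rotvec(s["tcp_rot"]); print(M.as_matrix())
for sg in(1,-1):
    y=sg*CX; z=-Z; D=R.from_matrix(np.c_[np.cross(y,z),y,z])
    print(sg,"turn deg",np.degrees((M.inv()*D).as_rotvec()))
    print(np.round(D.inv().apply(np.array([.519,-.101,.148+.006])-s["tcp_pos"])*1000,1))
print("hinge",C+.08*CX)
E
```

```text
0.9 [0.2191 0.612  0.2563] [ 0.5374  3.0953 -0.    ] F [-0.321  -0.215  -0.6198] M [ 0.0435 -0.0446 -0.0164] w 0.08560813176843735 0.0 q [ 1.1804  0.4802  1.5963 -0.      1.0651 -0.0466]
[[-0.9415  0.3371  0.    ]
 [ 0.3371  0.9415 -0.    ]
 [-0.      0.     -1.    ]]
1 turn deg [ 0.0007  0.0008 64.3433]
[-740.2  224.3  102.3]
-1 turn deg [  -0.0009    0.0008 -115.6567]
[ 740.2 -224.3  102.3]
hinge [ 0.6358 -0.0899  0.    ]
```

Emit:
{"method": "play_rows", "body": {"steps": "0 0 0 0 0 8.04 1;0 0 0 0 0 8.04 1;0 0 0 0 0 8.04 1;0 0 0 0 0 8.04 1;0 0 0 0 0 8.04 1;0 0 0 0 0 8.04 1;0 0 0 0 0 8.04 1;0 0 0 0 0 8.04 1;-43 24 0 0 0 0 1;-43 24 0 0 0 0 1;-43 24 0 0 0 0 1;-43 24 0 0 0 0 1;-43 24 0 0 0 0 1;-43 24 0 0 0 0 1;-43 24 0 0 0 0 1;-43 24 0 0 0 0 1"}}

```text
clock: 2.5
tcp_pos: [0.4468, 0.2881, 0.2566]
tcp_rot: [2.102, 2.334, 0.001]
contact_force: [0.8, 0.3, -0.7]
gripper_width: 0.0857
grasp_force: 0.0
```

Emit:
{"method": "play_rows", "body": {"steps": "-44 4 2 0 0 0 1;-44 4 2 0 0 0 1;-44 4 2 0 0 0 1;-44 4 2 0 0 0 1;-44 4 2 0 0 0 1;-44 4 2 0 0 0 1;-44 4 2 0 0 0 1;-44 4 2 0 0 0 1;-44 4 2 0 0 0 1;0 0 0 0 0 0 1;0 0 0 0 0 0 1"}}

```text
clock: 3.6
tcp_pos: [0.5228, -0.1012, 0.2381]
tcp_rot: [-2.105, -2.332, 0.0]
contact_force: [0.5, 1.0, 0.7]
gripper_width: 0.0857
grasp_force: 0.0
```

```bash
python3 - <<'E'
from h import *
s=st(); print(R.from_rotvec(s["tcp_rot"]).as_matrix()); go([.519,-.101,.154])
im,d=cams.snapshot("wrist");cv2.imwrite("pics/w1.png",im);P=cloud("wrist",d)
print([(r["at"],r["score"]) for r in spotter.pinpoint("wrist","cover_handle")])
sel=(np.abs(P[...,0]-.52)<.05)&(np.abs(P[...,1]+.1)<.08)&(P[...,2]>.13)&(P[...,2]<.17)
q=P[sel]; print(len(q)); 
if len(q): print(np.percentile(q,[2,50,98],axis=0))
E
```

```text
3.6 [ 0.5228 -0.1012  0.2381] [-2.105  -2.3316  0.0001] F [0.487  1.0144 0.6999] M [ 0.0387 -0.0181 -0.009 ] w 0.08572407189100113 0.0 q [-0.2481  0.3381  1.885   0.0001  0.9189 -0.3503]
[[-0.1019  0.9948 -0.0003]
 [ 0.9948  0.1019  0.0002]
 [ 0.0002 -0.0003 -1.    ]]
shift [ 0.6 -3.8 84.1]
[([0.5178, -0.1071, 0.1508], 0.65)]
2653
[[ 0.5104 -0.1519  0.1492]
 [ 0.5191 -0.0963  0.1536]
 [ 0.5281 -0.0496  0.1554]]
```

Emit:
{"method": "play_rows", "body": {"steps": "0 -1 17 0 0 0 1;0 -1 17 0 0 0 1;0 -1 17 0 0 0 1;0 -1 17 0 0 0 0.5;0 0 15.5 0 0 0 0;0 0 0 0 0 0 -0.4;0 0 0 0 0 0 -1;0 0 0 0 0 0 -1;0 0 0 0 0 0 -1;0 0 0 0 0 0 -1"}}

```text
clock: 4.7
tcp_pos: [0.5183, -0.1004, 0.1555]
tcp_rot: [-2.102, -2.334, 0.001]
contact_force: [-5.6, 0.5, 2.8]
gripper_width: 0.0086
grasp_force: 58.4
```

```bash
python3 - <<'E'
import numpy as np
a=np.linspace(.5215,1.8765,25);r=136.3
y=np.round(-r*np.cos(a)+r*np.cos(a[0]),1);z=np.round(-r*np.sin(a)+r*np.sin(a[0]),1)
print("; ".join(f"0 {p:.1f} {q:.1f} 0 0 0 -1" for p,q in zip(np.diff(y),np.diff(z))))
E
```

```text
0 4.0 -6.6 0 0 0 -1; 0 4.4 -6.3 0 0 0 -1; 0 4.7 -6.0 0 0 0 -1; 0 5.1 -5.8 0 0 0 -1; 0 5.4 -5.5 0 0 0 -1; 0 5.7 -5.2 0 0 0 -1; 0 6.0 -4.9 0 0 0 -1; 0 6.2 -4.5 0 0 0 -1; 0 6.5 -4.1 0 0 0 -1; 0 6.7 -3.8 0 0 0 -1; 0 6.9 -3.4 0 0 0 -1; 0 7.1 -3.0 0 0 0 -1; 0 7.2 -2.6 0 0 0 -1; 0 7.4 -2.2 0 0 0 -1; 0 7.5 -1.7 0 0 0 -1; 0 7.6 -1.3 0 0 0 -1; 0 7.6 -1.0 0 0 0 -1; 0 7.7 -0.4 0 0 0 -1; 0 7.7 -0.1 0 0 0 -1; 0 7.7 0.4 0 0 0 -1; 0 7.6 0.9 0 0 0 -1; 0 7.6 1.2 0 0 0 -1; 0 7.5 1.7 0 0 0 -1; 0 7.4 2.1 0 0 0 -1
```

Emit:
{"method": "play_rows", "body": {"steps": "0 4.0 -6.6 0 0 0 -1; 0 4.4 -6.3 0 0 0 -1; 0 4.7 -6.0 0 0 0 -1; 0 5.1 -5.8 0 0 0 -1; 0 5.4 -5.5 0 0 0 -1; 0 0 0 0 0 0 -1"}}

```text
clock: 5.3
tcp_pos: [0.5414, -0.098, 0.1866]
tcp_rot: [-2.101, -2.333, 0.003]
contact_force: [-17.4, -0.6, 17.2]
gripper_width: 0.0088
grasp_force: 59.6
```

Emit:
{"method": "play_rows", "body": {"steps": "0 4.7 -6.2 0 0 0 -1; 0 5.5 -5.4 0 0 0 -1; 0 6.0 -4.8 0 0 0 -1; 0 6.5 -4.1 0 0 0 -1; 0 6.7 -3.8 0 0 0 -1; 0 0 0 0 0 0 -1"}}

```text
clock: 5.9
tcp_pos: [0.5726, -0.0949, 0.2109]
tcp_rot: [2.102, 2.334, 0.001]
contact_force: [-9.6, 2.6, 15.8]
gripper_width: 0.0084
grasp_force: 60.0
```

Emit:
{"method": "play_rows", "body": {"steps": "0 6.8 -3.9 0 0 0 -1; 0 7.1 -3.5 0 0 0 -1; 0 7.2 -2.6 0 0 0 -1; 0 7.4 -2.2 0 0 0 -1; 0 7.5 -1.7 0 0 0 -1; 0 7.6 -1.3 0 0 0 -1; 0 7.6 -1.0 0 0 0 -1;0 0 0 0 0 0 -1"}}

```text
clock: 6.7
tcp_pos: [0.6246, -0.0897, 0.2271]
tcp_rot: [2.101, 2.333, 0.003]
contact_force: [-1.3, 1.9, 8.7]
gripper_width: 0.0085
grasp_force: 61.6
```

Emit:
{"method": "play_rows", "body": {"steps": "0 7.7 -0.4 0 0 0 -1; 0 7.7 -0.1 0 0 0 -1; 0 7.7 0.4 0 0 0 -1; 0 7.6 0.9 0 0 0 -1; 0 7.6 1.2 0 0 0 -1; 0 7.5 1.7 0 0 0 -1; 0 7.4 2.1 0 0 0 -1; 0 0 0 0 0 0 -1; 0 0 0 0 0 0 -1"}}

```text
clock: 7.6
tcp_pos: [0.6766, -0.0844, 0.22]
tcp_rot: [2.101, 2.333, 0.002]
contact_force: [2.9, -3.0, 1.7]
gripper_width: 0.0087
grasp_force: 63.6
```

```bash
cat >> h.py <<'E'
def cover(n,name):
    im,d=cams.snapshot(n); cv2.imwrite(f"pics/{name}.png",im); P=cloud(n,d); np.save(name+".npy",P)
    q=(P-C); L=np.stack([q@CX,q@CY,P[...,2]],-1)
    c=L[(L[...,0]>.03)&(L[...,0]<.13)&(np.abs(L[...,1])<.16)&(np.abs(L[...,1])>.065)&(L[...,2]>.1)&(L[...,2]<.235)]
    if len(c)<50: print("few",len(c)); return P
    k=np.polyfit(c[:,2],c[:,0],1); r=c[:,0]-np.polyval(k,c[:,2]); g=np.abs(r)<.006
    k=np.polyfit(c[g,2],c[g,0],1); print(n,"cover pts",g.sum(),"angle",np.pi/2+np.arctan(k[0]),"x at rim",np.polyval(k,.08),"zmax",np.percentile(c[:,2],99))
    return P
E
python3 - <<'E'
from h import *
st(); cover("scene","s2"); cover("top","t2")
E
```

```text
7.6 [ 0.6766 -0.0844  0.22  ] [2.1012 2.3331 0.0018] F [ 2.892  -2.9852  1.7369] M [-0.3764 -0.5886 -0.066 ] w 0.008655468906036958 63.56391906738281 q [-0.1685  0.5578  1.5548  0.      1.0269 -0.273 ]
scene cover pts 1759 angle 1.571606297957666 x at rim 0.08601580670252776 zmax 0.23385017992542656
top cover pts 68 angle 1.5614414484286576 x at rim 0.0805730783157123 zmax 0.23413474493673853
```

View pics/s2.png

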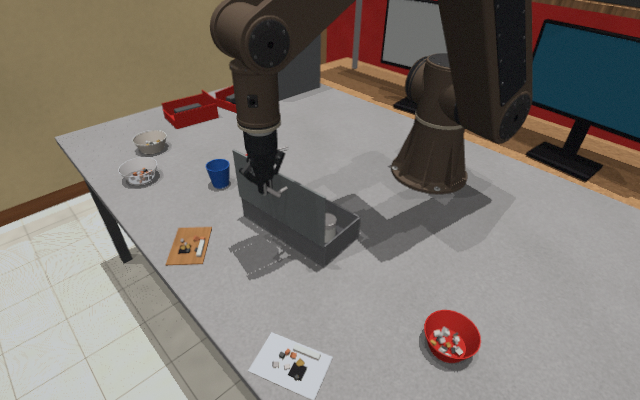

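Emit:
{"method": "play_rows", "body": {"steps": "0 0 0 0 0 0 -0.8;0 0 0 0 0 0 -0.5;0 0 0 0 0 0 -0.35;0 0 0 0 0 0 -0.35;0 0 -8 0 0 0 -0.35;0 0 -15 0 0 0 -0.35"}}

```text
clock: 8.3
tcp_pos: [0.6746, -0.0841, 0.2423]
tcp_rot: [-2.101, -2.333, 0.002]
contact_force: [-0.1, -0.5, 0.2]
gripper_width: 0.0272
grasp_force: 0.0
```

Emit:
{"method": "play_rows", "body": {"steps": "0 0 -25 0 0 0 -0.35;0 0 -25 0 0 0 -0.35;0 0 -25 0 0 0 -0.35;0 -30 -10 0 0 0 0.65;0 -45 0 0 0 0 0.65;0 -45 0 0 0 0 0.65;0 -20 0 0 0 0 0.65;0 0 0 0 0 0 0.65;0 0 0 0 0 0 0.65"}}

```text
clock: 9.2
tcp_pos: [0.5366, -0.099, 0.329]
tcp_rot: [2.102, 2.333, 0.001]
contact_force: [0.4, -0.5, -0.0]
gripper_width: 0.0704
grasp_force: 0.0
```

```bash
python3 - <<'E'
from h import *
st(); 
for n in("scene","top","wrist"):
    P=cover(n,n[0]+"3")
    print(n,[(inv(r["at"]),r["score"]) for r in spotter.pinpoint(n,"tin_a")])
    print("case",[(r["at"],r["score"]) for r in spotter.pinpoint(n,"case")])
    q=P-C; L=np.stack([q@CX,q@CY,P[...,2]],-1)
    c=L[(np.abs(L[...,0])<.065)&(np.abs(L[...,1])<.15)&(L[...,2]>.06)&(L[...,2]<.078)]
    for y in(.095,0,-.095):
        t=c[np.abs(c[:,1]-y)<.045]
        if len(t)>5: print(y,len(t),(np.percentile(t,2,axis=0)+np.percentile(t,98,axis=0))/2,np.ptp(t,axis=0),np.median(t[:,2]), cv2.minEnclosingCircle(t[:,:2].astype(np.float32)))
E
```

```text
9.2 [ 0.5366 -0.099   0.329 ] [2.1019 2.3327 0.0015] F [ 0.3737 -0.5067 -0.0429] M [ 0.012  -0.0706  0.0647] w 0.07042223251174967 0.0 q [-0.238   0.2629  1.7462  0.0001  1.1307 -0.3421]
scene cover pts 2117 angle 1.5195956255299512 x at rim 0.08608308436137274 zmax 0.2338009982081994
scene [(array([-0.0158,  0.0931,  0.0056]), 0.66)]
case [([0.5545, -0.0985, 0.0022], 0.79)]
0.095 131 [-0.0171  0.1033  0.0673] [0.0485 0.0459 0.0142] 0.07077318927516962 ((-0.01629941165447235, 0.09512118995189667), 0.029293011873960495)
top cover pts 294 angle 1.5203049324962572 x at rim 0.07987665929823777 zmax 0.23366221202906445
top [(array([ 0.0199, -0.3577, -0.0031]), 0.21)]
case [([0.6118, -0.4524, -0.0016], 0.27)]
wrist cover pts 6006 angle 1.5194662307868894 x at rim 0.08148958461368908 zmax 0.23405033931635622
wrist [(array([-0.0168,  0.0919,  0.0055]), 0.89), (array([-0.0076, -0.0024,  0.0012]), 0.88), (array([-0.0144, -0.099 ,  0.0073]), 0.7)]
case [([0.5567, -0.1016, 0.001], 0.64)]
0.095 2180 [-0.0147  0.091   0.0715] [0.0554 0.0562 0.0061] 0.07153912891929007 ((-0.014477810822427273, 0.09111446142196655), 0.02832840383052826)
0 1781 [-0.0062 -0.0063  0.0706] [0.0547 0.0554 0.0139] 0.07141220890211647 ((-0.005912437569350004, -0.006845803000032902), 0.02799849398434162)
-0.095 1576 [-0.0116 -0.0949  0.0678] [0.0546 0.0559 0.014 ] 0.0713697779497067 ((-0.011606465093791485, -0.096121646463871), 0.02814224362373352)
```

View pics/w3.png

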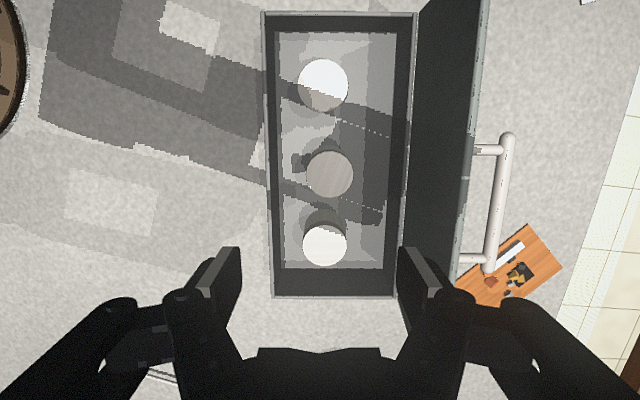

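```bash
python3 - <<'E'
from h import *
go(case(-.0145,.0911,.056))
E
```

```text
shift [ 89.6   5.3 271.5]
```

Emit:
{"method": "play_rows", "body": {"steps": "30 1 20 0 0 0 0.65;30 2 35 0 0 0 0.65;29 2 38 0 0 0 0.65;0 0 40 0 0 0 0.65;0 0 40 0 0 0 0.65;0 0 33 0 0 0 0.65;0 0 25 0 0 0 0.65;0 0 20 0 0 0 0.65;0 0 14 0 0 0 0.65;0 0 7 0 0 0 0.65;0 0 0 0 0 0 0.65"}}

```text
clock: 10.75
tcp_pos: [0.5317, -0.0098, 0.055]
tcp_rot: [-2.102, -2.334, 0.001]
contact_force: [0.5, -0.0, 0.3]
gripper_width: 0.0704
grasp_force: 0.0
```

```bash
python3 - <<'E'
from h import *
st(); go(case(-.0145,.0911,.056))
E
```

```text
10.75 [ 0.5317 -0.0098  0.055 ] [-2.1017 -2.3336  0.0012] F [ 0.4567 -0.0262  0.2823] M [-0.0218 -0.0324 -0.0018] w 0.0703715545056683 0.0 q [-0.0754  0.6124  2.0205  0.      0.51   -0.1798]
shift [ 0.6  0.7 -1. ]
```

Close, lift 30 mm, feel.

Emit:
{"method": "play_rows", "body": {"steps": "0 0 0 0 0 0 0;0 0 0 0 0 0 -1;0 0 0 0 0 0 -1;0 0 0 0 0 0 -1;0 0 0 0 0 0 -1;0 0 -5 0 0 0 -1;0 0 -10 0 0 0 -1;0 0 -10 0 0 0 -1;0 0 -5 0 0 0 -1;0 0 0 0 0 0 -1;0 0 0 0 0 0 -1;0 0 0 0 0 0 -1;0 0 0 0 0 0 -1;0 0 0 0 0 0 -1"}}

```text
clock: 12.15
tcp_pos: [0.5318, -0.0098, 0.0854]
tcp_rot: [-2.102, -2.334, 0.001]
contact_force: [1.2, -0.8, -5.2]
gripper_width: 0.0548
grasp_force: 64.4
```

```bash
python3 - <<'E'
from h import *
s=st(); print(s["joint_torque"]); cover("scene","s4"); s=st()
E
```

```text
12.15 [ 0.5318 -0.0098  0.0854] [-2.1022 -2.334   0.0006] F [ 1.1552 -0.7626 -5.2267] M [-0.0008  0.0168 -0.0255] w 0.05484863581598848 64.43383455276489 q [-0.0754  0.56    2.0078 -0.      0.5744 -0.1798]
[  0.0005 -87.1936 -25.7353   0.0038   0.0061  -0.0001]
scene cover pts 2107 angle 1.519098585071723 x at rim 0.08612584342391222 zmax 0.23367611295613316
12.2 [ 0.5318 -0.0098  0.0854] [-2.1023 -2.334   0.0004] F [ 0.0926 -0.6907 -5.1917] M [-0.0275  0.0015 -0.0417] w 0.05458939412394598 64.43470001220703 q [-0.0754  0.5599  2.0077 -0.      0.5744 -0.1798]
```

Emit:
{"method": "play_rows", "body": {"steps": "0 0 10 0 0 0 -1;0 0 10 0 0 0 -1;0 0 7 0 0 0 -1;0 0 2 0 0 0 -1;0 0 0.6 0 0 0 -1;0 0 0 0 0 0 -1;0 0 0 0 0 0 -1"}}

```text
clock: 12.9
tcp_pos: [0.5314, -0.0098, 0.0565]
tcp_rot: [-2.102, -2.334, 0.001]
contact_force: [-8.0, -0.4, 21.7]
gripper_width: 0.0549
grasp_force: 67.3
```

Emit:
{"method": "play_rows", "body": {"steps": "0 0 -0.8 0 0 0 -1;0 0 0 0 0 0 0.4;0 0 0 0 0 0 0.65;0 0 0 0 0 0 0.65;0 0 -10 0 0 0 0.65;0 0 -25 0 0 0 0.65;0 0 -35 0 0 0 0.65;0 0 -15 0 0 0 0.65;0 0 0 0 0 0 0.65;0 0 0 0 0 0 0.65"}}

```text
clock: 13.9
tcp_pos: [0.5321, -0.0098, 0.1423]
tcp_rot: [2.102, 2.334, 0.001]
contact_force: [0.1, -0.7, -0.7]
gripper_width: 0.0705
grasp_force: 0.0
```

```bash
cat > tins.py <<'E'
from h import *
import sys
st(); n="wrist"
P=cover(n,sys.argv[1])
print(n,[(inv(r["at"]),r["score"]) for r in spotter.pinpoint(n,"tin_a")])
q=P-C; L=np.stack([q@CX,q@CY,P[...,2]],-1)
c=L[(np.abs(L[...,0])<.065)&(np.abs(L[...,1])<.15)&(L[...,2]>.065)&(L[...,2]<.078)]
for y in(.095,0,-.095):
    t=c[np.abs(c[:,1]-y)<.045]
    if len(t)>5: print(y,len(t),np.ptp(t,axis=0),np.median(t[:,2]), cv2.minEnclosingCircle(t[:,:2].astype(np.float32)))
go(case(*map(float,sys.argv[2:])))
E
python3 tins.py w4 -.006 -.0065 .056
```

```text
13.9 [ 0.5321 -0.0098  0.1423] [2.102  2.3338 0.0009] F [ 0.1115 -0.6799 -0.718 ] M [-0.0202  0.0074 -0.0207] w 0.07053504176771837 0.0 q [-0.0754  0.4683  1.9737  0.      0.6987 -0.1798]
wrist cover pts 13212 angle 1.225351316042572 x at rim 0.09771513979995154 zmax 0.20765455138849617
wrist [(array([-0.0062, -0.003 ,  0.0049]), 0.83), (array([-0.0141,  0.0922,  0.0057]), 0.69)]
0.095 6176 [0.0555 0.0557 0.008 ] 0.07084132948436705 ((-0.014727631583809853, 0.09150518476963043), 0.02825029380619526)
0 2158 [0.0551 0.0272 0.0078] 0.07074041923752575 ((-0.006873009726405144, -0.004087243229150772), 0.02770756557583809)
shift [-97.    9.5  85.2]
```

Emit:
{"method": "play_rows", "body": {"steps": "-20 2 0 0 0 0 0.65;-40 4 0 0 0 0 0.65;-30 3 0 0 0 0 0.65;-6 0 10 0 0 0 0.65;0 0 30 0 0 0 0.65;0 0 25 0 0 0 0.65;0 0 15 0 0 0 0.65;0 0 5 0 0 0 0.65;0 0 0 0 0 0 0;0 0 0 0 0 0 -1;0 0 0 0 0 0 -1;0 0 0 0 0 0 -1;0 0 0 0 0 0 -1;0 0 -5 0 0 0 -1;0 0 -10 0 0 0 -1;0 0 -10 0 0 0 -1;0 0 -5 0 0 0 -1;0 0 0 0 0 0 -1;0 0 0 0 0 0 -1;0 0 0 0 0 0 -1"}}

```text
clock: 16.0
tcp_pos: [0.5507, -0.1043, 0.0867]
tcp_rot: [-2.102, -2.334, 0.0]
contact_force: [0.2, 0.3, -3.1]
gripper_width: 0.0547
grasp_force: 63.7
```

Emit:
{"method": "play_rows", "body": {"steps": "0 0 0 0 0 0 -1;0 0 0 0 0 0 -1;0 0 0 0 0 0 -1"}}

```text
clock: 16.3
tcp_pos: [0.5508, -0.1043, 0.0867]
tcp_rot: [-2.102, -2.334, 0.0]
contact_force: [0.1, -0.2, -2.5]
gripper_width: 0.0549
grasp_force: 63.7
```

Emit:
{"method": "play_rows", "body": {"steps": "0 0 10 0 0 0 -1;0 0 10 0 0 0 -1;0 0 7 0 0 0 -1;0 0 2 0 0 0 -1;0 0 0.6 0 0 0 -1;0 0 0 0 0 0 -1;0 0 0 0 0 0 0.4;0 0 0 0 0 0 0.65;0 0 0 0 0 0 0.65;0 0 -10 0 0 0 0.65;0 0 -25 0 0 0 0.65;0 0 -35 0 0 0 0.65;0 0 -15 0 0 0 0.65;0 0 0 0 0 0 0.65;0 0 0 0 0 0 0.65"}}

```text
clock: 17.8
tcp_pos: [0.551, -0.1044, 0.1429]
tcp_rot: [2.102, 2.334, 0.001]
contact_force: [-0.4, 0.5, -0.9]
gripper_width: 0.0707
grasp_force: 0.0
```

```bash
python3 tins.py w5 -.0116 -.0955 .056
```

```text
17.8 [ 0.551  -0.1044  0.1429] [2.1017 2.3337 0.0007] F [-0.4463  0.5119 -0.9052] M [ 0.0047 -0.0141  0.0293] w 0.07067342708736549 0.0 q [-0.2412  0.4992  1.9082 -0.0001  0.7331 -0.3457]
wrist cover pts 15056 angle 1.5212909047012084 x at rim 0.08099460665523377 zmax 0.17544318183999524
wrist [(array([-0.0119, -0.0957,  0.0103]), 0.85), (array([-0.0083, -0.0053,  0.0013]), 0.56)]
0.095 8694 [0.0558 0.0535 0.0065] 0.07086947869191332 ((-0.014500279910862446, 0.09079839289188385), 0.02816464565694332)
0 6062 [0.0551 0.0555 0.008 ] 0.0708095761019258 ((-0.00490974448621273, -0.007429284974932671), 0.028195751830935478)
-0.095 2872 [0.0552 0.0349 0.0079] 0.07075226971592792 ((-0.011941532604396343, -0.09457896649837494), 0.027809012681245804)
shift [-90.1  -5.2  85.7]
```

Emit:
{"method": "play_rows", "body": {"steps": "-20 -1 0 0 0 0 0.65;-40 -3 0 0 0 0 0.65;-24 -1 0 0 0 0 0.65;-6 0 10 0 0 0 0.65;0 0 30 0 0 0 0.65;0 0 25 0 0 0 0.65;0 0 15 0 0 0 0.65;0 0 5.5 0 0 0 0.65;0 0 0 0 0 0 0;0 0 0 0 0 0 -1;0 0 0 0 0 0 -1;0 0 0 0 0 0 -1;0 0 0 0 0 0 -1;0 0 -5 0 0 0 -1;0 0 -10 0 0 0 -1;0 0 -10 0 0 0 -1;0 0 -5 0 0 0 -1;0 0 0 0 0 0 -1;0 0 0 0 0 0 -1;0 0 0 0 0 0 -1"}}

```text
clock: 19.9
tcp_pos: [0.5551, -0.1943, 0.0865]
tcp_rot: [-2.102, -2.334, 0.0]
contact_force: [-0.3, 0.4, -2.5]
gripper_width: 0.0547
grasp_force: 63.6
```

Emit:
{"method": "play_rows", "body": {"steps": "0 0 0 0 0 0 -1;0 0 0 0 0 0 -1;0 0 0 0 0 0 -1"}}

```text
clock: 20.2
tcp_pos: [0.5553, -0.1943, 0.0866]
tcp_rot: [-2.102, -2.334, 0.0]
contact_force: [-0.2, 0.1, -2.3]
gripper_width: 0.0546
grasp_force: 63.6
```

Emit:
{"method": "play_rows", "body": {"steps": "0 0 10 0 0 0 -1;0 0 10 0 0 0 -1;0 0 7 0 0 0 -1;0 0 2 0 0 0 -1;0 0 0.6 0 0 0 -1;0 0 0 0 0 0 -1;0 0 0 0 0 0 0.4;0 0 0 0 0 0 0.65;0 0 0 0 0 0 0.65;0 0 -10 0 0 0 0.65;0 0 -25 0 0 0 0.65;0 0 -35 0 0 0 0.65;0 0 -25 0 0 0 0.65;0 0 0 0 0 0 0.65;0 0 0 0 0 0 0.65"}}

```text
clock: 21.7
tcp_pos: [0.5556, -0.1945, 0.1532]
tcp_rot: [2.101, 2.333, 0.001]
contact_force: [-0.8, -0.5, -0.1]
gripper_width: 0.0702
grasp_force: 0.0
```

```bash
python3 tins.py w6 -.0145 .0911 .056
```

```text
21.7 [ 0.5556 -0.1945  0.1532] [2.1014 2.3331 0.0009] F [-0.774  -0.4553 -0.0943] M [0.0375 0.0514 0.0259] w 0.0701734806398364 0.0 q [-0.3882  0.5164  1.8368 -0.      0.7866 -0.4926]
wrist cover pts 9405 angle 1.2897560202195726 x at rim 0.09192270463865491 zmax 0.21899744752856973
wrist [(array([-0.0092, -0.0049,  0.0042]), 0.92), (array([-0.0115, -0.0986,  0.01  ]), 0.58)]
0 7639 [0.0556 0.0549 0.0057] 0.07068393136760598 ((-0.005476813297718763, -0.0077596018090844154), 0.02816293202340603)
-0.095 5518 [0.0545 0.0554 0.0076] 0.07057452223938195 ((-0.010465316474437714, -0.09653014689683914), 0.02795363776385784)
shift [186.4  -3.1  95.9]
```

Emit:
{"method": "play_rows", "body": {"steps": "20 0 0 0 0 0 0.65;40 -1 0 0 0 0 0.65;45 -1 0 0 0 0 0.65;45 -1 0 0 0 0 0.65;30 0 0 0 0 0 0.65;6 0 15 0 0 0 0.65;0 0 30 0 0 0 0.65;0 0 28 0 0 0 0.65;0 0 16 0 0 0 0.65;0 0 6 0 0 0 0.65;0 0 0 0 0 0 0;0 0 0 0 0 0 -1;0 0 0 0 0 0 -1;0 0 0 0 0 0 -1;0 0 0 0 0 0 -1;0 0 -5 0 0 0 -1;0 0 -10 0 0 0 -1;0 0 -15 0 0 0 -1"}}

```text
clock: 23.6
tcp_pos: [0.5326, -0.0097, 0.0877]
tcp_rot: [-2.102, -2.334, 0.001]
contact_force: [0.5, -0.9, -5.0]
gripper_width: 0.055
grasp_force: 64.4
```

Emit:
{"method": "play_rows", "body": {"steps": "0 0 -20 0 0 0 -1;0 0 -20 0 0 0 -1;0 0 -20 0 0 0 -1;0 0 -20 0 0 0 -1;0 0 -20 0 0 0 -1;0 0 -15 0 0 0 -1;0 0 -5 0 0 0 -1;0 0 0 0 0 0 -1;0 0 0 0 0 0 -1;0 0 0 0 0 0 -1;0 0 0 0 0 0 -1;0 0 0 0 0 0 -1"}}

```text
clock: 24.8
tcp_pos: [0.5327, -0.0097, 0.2067]
tcp_rot: [-2.102, -2.334, 0.001]
contact_force: [0.1, -0.2, -5.0]
gripper_width: 0.055
grasp_force: 64.5
```

```bash
python3 - <<'E'
from h import *
st(); cover("scene","s7"); print([(inv(r["at"]),r["score"]) for r in spotter.pinpoint("scene","tin_a")])
E
```

```text
24.8 [ 0.5327 -0.0097  0.2067] [-2.102  -2.3338  0.0009] F [ 0.1081 -0.18   -4.969 ] M [ 0.0163 -0.0084 -0.0081] w 0.05496031220567721 64.46962594985962 q [-0.0751  0.3782  1.9162 -0.      0.8481 -0.1794]
scene cover pts 2115 angle 1.5189183436941094 x at rim 0.08612016879932709 zmax 0.234319274888925
[(array([-0.0157,  0.0919,  0.1561]), 0.71)]
```

View pics/s7.png

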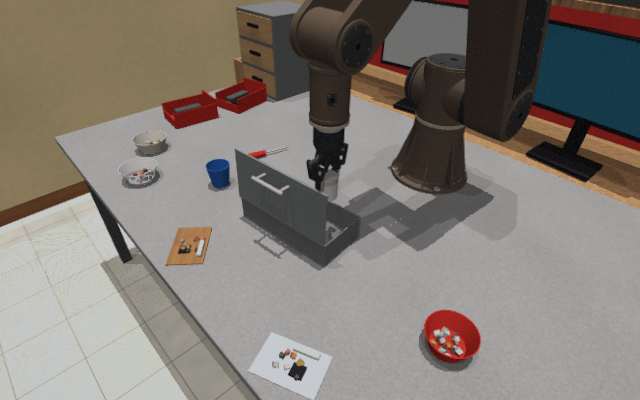

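The tin is held at about (331,186), upright, with its bottom at about 0.155 m. The cover stands upright around (280,195), and the bystanders have not moved.

```bash
python3 -c "
from rig import sign_off
print(sign_off())"
```

```text
the job is handed in; nothing more can be done
None
```

The job is handed in: the cover stands upright at about 1.52 rad, all three tins were hefted from left to right, and the arm is holding the left tin (about 5.0 N, against 2.5 N and 2.3 N for the others) with its bottom about 0.155 m above the bench.

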